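# Fetch the catch canister from the latched box and set it under the granulator's spout

### The job

Get the bench granulator ready for its next run: lift the paddle latch on the steel box, swing the lid right back past upright, lift the catch canister out and first set it down upright on the bench and let go of it. Then take it again and set it on the granulator's catch shelf, centred under the spout and upright, with its side handle pointing straight out of the bay (the bail is for lifting it out of the box; under the spout only the side handle leaves room for a hand). Leave the lid open and everything else where it is, and do not tip the canister.

Things in the scene. Friction and masses are not known exactly. Their poses are not given: they have to be found in the camera images.
- box: Grey sheet-steel box bolted to the bench, 170 x 170 mm, rim 150 mm high, walls 5 mm, shut by a grey lid. Origin: centre of its underside; x points from its front (latch side) to its hinge side. Inside, two steel bars (tops 13 mm above the bench) are the stand that carries the canister, axis about 22 mm to the box's -y of its middle, side handle roughly towards the box's +y.
- box_hinge (a point): Fixed point in the middle of the lid's hinge line, atop the box's far wall (box frame 85, 0, 150 mm); axes as the box's, the hinge axis is y. The lid is a 4 mm panel 176 mm wide that reaches 174 mm forward from here, underside level with this point when shut; front skirt 10 mm deep. In the middle under it the pawl's guide hangs 38 mm down: 30 mm wide, 125 to 162 mm forward of the hinge.
- lid (a joint): Lid angle, rad: 0 shut, grows as the front edge rises, stop at 1.85 (106 deg). Stiff hinge: it stays at any angle; 5 to 9 N at the front edge raise it. While the pawl is engaged it opens no more than about 0.02.
- paddle (a joint): Paddle angle relative to the lid, rad: 0 flat, stop at 0.8. Lifting its free (front) end withdraws the hidden pawl from the keeper on the box's front wall: free from about 0.5. A light spring (up to 4 N at the grip) brings it back. At its stop, pulling on raises the lid. Pivot line: parallel to the hinge line, 103 mm forward of it and 14 mm above it (lid shut).
- paddle_grip (a point): Point to pinch on the steel paddle, from above: 46 mm forward of its pivot line, 3 mm above it. The paddle is a bar 64 mm long from pivot to free end, 24 mm wide along the hinge direction (pinch across this), 20 mm high; shut, it stands 3 to 23 mm above the lid's top face. Axes turn with lid and paddle; shut they are the box's.
- can_center (a point): Centre (on the axis, half-way up) of the catch canister: open round steel vessel, diameter 84, height 75 mm, so 37.5 mm above what it stands on; 0.2 to 0.5 kg. x points to its side handle, z up. A fixed bail arches over the mouth along its y (total height 121 mm); a D-shaped side handle reaches to 86 mm from the axis.
- can_bail (a point): Middle of the bail's straight top bar, on the axis, 116 mm above the canister's underside. The bar is 58 mm long (canister's y), 10 x 10 mm thick; pinch it across the canister's x.
- can_handle (a point): Grip point of the side handle, 73 mm from the axis along the canister's x, 56 mm above its underside. Flat bar 12 mm thick across the canister's y (pinch across this): level upper arm out to 84 mm at 56 to 68 mm height, upright at 74 to 86 mm from the axis and 18 to 68 mm height, lower arm at 18 to 28 mm.
- shelf_mid (a point): Fixed point on top of the white bench granulator's steel catch shelf (20 mm above the bench), straight below the middle of the round drop spout. x points into the machine, -x out of the bay. The shelf reaches 55 mm out and 66 mm to each side. Side cheeks: plates 62 mm to either side, from 18 mm out inwards, up to 90 mm above the shelf. The machine's front wall is 60 mm in.
- spout (a point): Fixed point: centre of the drop spout's round mouth, 146 mm above shelf_mid, same axes. The spout is a steel nozzle of 40 mm diameter, 30 mm long; above it (from 28 to 72 mm above this point) a steel neck, 72 mm wide, reaches from 20 mm out of this point back into the machine. Behind it the machine, 270 mm wide, reaches 360 mm in and 400 mm above the bench.
- mould: Steel mould half, block 60 x 50 x 34 mm (pins to 44 mm), 0.7 kg; origin centre of underside. Bystander.
- jar: Clear round jar of granulate with steel cap, diameter 66, height 90 mm; origin centre of underside. Bystander; may change places with the pot.
- pot: Plain open steel beaker without handles, diameter 66, height 62 mm; origin centre of underside. Bystander.
- cutters: Side cutters with red handles lying flat, about 145 x 50 mm, 12 mm high, long along its x; origin near the middle of the underside. Bystander.
- brush: Hand brush lying flat, 190 mm long along its x, 42 mm wide, 20 mm high; origin centre of underside. Bystander.
- cap_a: Moulded bottle cap, diameter 30, height 14 mm; origin centre of underside. Bystander.
- cap_b: Second moulded bottle cap, the same size. Bystander.

How it is judged:
On the way, in this order (a step that is already met when the one before it is completed fails the run):
1. the paddle is lifted and the pawl withdrawn (value of joint paddle above 0.5 rad), for 0.05 s.
2. the lid is swung back past upright (value of joint lid above 1.6 rad), for 0.2 s.
3. the canister stands upright on the bench, let go (height (world z) of can_center below 0.0435 m and angle between can_center's own z axis and vertical below 0.08 rad and contact force between the fingers and can below 0.05 N and linear speed of can below 0.02 m/s), for 0.2 s.
At the end, for the whole second after the job is handed in: The canister stands upright (within 4.5 deg) and at rest on the catch shelf, its axis within 15 mm of the spout's, its side handle pointing out of the bay within 25 deg; the box's lid is still open past upright (over 1.6 rad); the bystanders have not moved over 30 mm (horizontal distance between can_center and shelf_mid below 0.015 m and z of can_center in the frame of shelf_mid between 0.033 and 0.0435 m and angle between can_center's own z axis and vertical below 0.08 rad and angle between the x axis of can_center and the x axis of shelf_mid, either way round below 0.45 rad and x of can_handle in the frame of shelf_mid below -0.04 m and linear speed of can below 0.01 m/s and value of joint lid above 1.6 rad); the robot touches nothing.
It fails at once if a bystander is moved by more than 30 mm (distance of any of mould, jar, pot, cutters, brush, cap_a, cap_b from where it was at the start of the episode above 0.03 m).
It fails at once if the canister is tipped by more than 35 deg (angle between can_center's own z axis and vertical above 0.61 rad).
It also fails if it takes over 72 s, if anything falls off the work surface, if the arm or the gripper's body presses on something with over 40 N, if the wrist force passes 120 N, or if a joint passes its speed limit or range.

### The arm

A 7-joint arm with a two-finger parallel gripper is mounted at the origin on the work surface. World frame = base frame: x ahead of the robot, y to its left, z up, the work surface at z = 0. Lengths are in m, angles in rad, forces in N, time in s.
With the tool pointing down it reaches from about 0.35 to 0.9 m from the base axis. Payload 8.1 kg.
Tool frame: the origin (TCP) lies midway between the tips of the shut fingers; the grasp point (between the pads) lies 19 mm behind it; z points along the fingers, y is the line along which they close (so a half turn about z gives the same grasp; the last joint's range is limited). The gripper opens to 92 mm and grips with 3 to 60 N. Pads are 19 mm wide; open, the fingers measure 130 mm over their backs; the gripper's body (75 mm by 190 mm) begins 47 mm behind the grasp point.
Start: joints at [-1.214, 0.434, 0.025, 1.573, -0.012, 1.134, -0.075], TCP at [0.277, 0.56, 0.227] pointing down, gripper open.
Joint ranges: [-2.62, 2.62], [-0.44, 2.09], [-1.27, 1.32], [0.08, 2.57], [-1.32, 4.46], [0.12, 2], [-2.74, 2.74]. Speed limits (rad/s): [2.22, 2.22, 3.01, 3.01, 3.14, 3.14, 3.14].

### API

Orientations are given as a rotation vector (axis times angle).
In Python, from cell import arm gives the robot as it stands.
- The arm moves only by the tool arm_command, never from a script. Its arguments are lists of equal length, an entry for each row: "dp": the shift along the tool's x, y, z in units of 25 mm (1.0 is 25 mm), a list of three; "angular": the turn, a rotation vector about the tool's x, y, z in units of 0.15 rad (1.0 is 0.15 rad), a list of three; "claw": the opening, from 0 (shut) to 1 (fully open). In form: {"dp": [[x, y, z], ...], "angular": [[rx, ry, rz], ...], "claw": [claw, ...]}. A call has 1 to 10 rows; each row shifts and turns the commanded pose from where the row before left it, along the tool's axes as they then stand; what a row does not reach is not made up. A row lasts 1/10 s, in which the tool goes at most 50 mm and 8.59 degrees, less where a joint would pass 70% of its speed; a pose out of reach is approached as far as the arm can. A call with a number of a shift or a turn outside -1 to 1 is refused whole. A call with a gripper value outside its range is refused whole. The fingers move at their own pace and stop on an object; "force" is the grip in N (left out, the last holds). Time passes only in rows, so rows that do not move let the fingers close. It gives the time, the measured TCP pose, the force, the opening and the grip force at its end, in the units of the state.
- arm.observe(): the state, without advancing time (a new reading comes with each control period).
- arm.get_image(name): name is "scene" or "top"; returns a dict with "frame" (400x640x3 uint8, red, green, blue), "z_map" (400x640 float32, m along the optical axis (not along the pixel's ray), 0 where there is no reading), "K" (3x3 intrinsics, pixels), "k1" (the pictures are not rectified: a ray, as slopes to the right and down, at radius r is drawn at 1 + k1 r^2 times it, then the intrinsics apply), "R" (3x3) and "t" (3): a world point X has camera coordinates R X + t. Camera axes: x right, y down, z forward; pixel columns grow to the right and rows downward; lengths in m; the calibration is good to about 2 mm. A picture is of the moment at which its call begins.
- arm.sign_off(): hands the job in; it is judged then, once.
The state is a dict: "clock": time; "joints": joint angles; "dq": joint speeds; "joint_efforts": joint torques, N m; "position": TCP position; "ee_rot": TCP orientation; "force": force on the tool from outside, world axes, zero at the start; "ft_torque": the same for the moment, N m; "width": opening from 0.0 (shut) to 1.0 (fully open); "gripper_force": force on a finger pad.
Only numpy, scipy, OpenCV 4.12 (cv2) and the standard library are available. Lean on these libraries where they do the work, as an engineer would, in place of code of your own. Each camera call takes 0.05 s, during which the arm holds its last target. There are 200 camera calls.

## Working session

There is one attempt and no reset: what is moved stays moved. The work goes in short steps, Python scripts to look and compute and a tool call to move; the robot and the scene stay as the last step left them, time stands still between calls to the robot, and variables do not carry over. Pictures are saved under pics/ and viewed, at most 12 in all, crops included, and the job is handed in when it is done.

Besides the shell and the picture viewer there is one more tool, called after "Request:" as name(argument=value, ...) on one line, values as JSON. arm_command: Moves the arm, as the interface text tells. Its arguments: {"type":"object","properties":{"dp":{"type":"array","items":{"type":"array","items":{"type":"number"}}},"angular":{"type":"array","items":{"type":"array","items":{"type":"number"}}},"claw":{"type":"array","items":{"type":"number"}},"force":{"type":"number"}},"required":["dp","angular","claw"]}

```bash
mkdir -p pics; ls
cat > h.py <<'E'
import numpy as np, cv2
from scipy.spatial.transform import Rotation as Ro
from cell import arm
def cloud(im):
    h,w=im["z_map"].shape; K=im["K"]; v,u=np.mgrid[:h,:w].astype(float)
    xd=(u-K[0,2])/K[0,0]; yd=(v-K[1,2])/K[1,1]; x,y=xd.copy(),yd.copy()
    for _ in range(8):
        s=1+im["k1"]*(x*x+y*y); x,y=xd/s,yd/s
    z=im["z_map"]; P=np.stack([x*z,y*z,z],-1)
    return (P-im["t"])@im["R"]   # world points
def proj(im,X):
    c=im["R"]@np.asarray(X,float)+im["t"]; a=c[:2]/c[2]; a=a*(1+im["k1"]*(a@a))
    return im["K"][:2,:2]@a+im["K"][:2,2]
def save(im,n): cv2.imwrite(f"pics/{n}.png",im["frame"][:,:,::-1])
E
python3 - <<'E'
from h import *
for n in ("scene","top"):
    im=arm.get_image(n); save(im,n+"0"); np.savez(n+"0.npz",**im)
    print(n,im["K"],im["k1"],-im["R"].T@im["t"],im["R"], (im["z_map"]>0).mean())
print(arm.observe())
E
```

```text
pics
scene [[479.75528234   0.         322.69921112]
 [  0.         479.75528234 203.1346768 ]
 [  0.           0.           1.        ]] -0.13807354283719017 [1.20556641 0.3107863  1.00383155] [[-0.45816527  0.88883304  0.00777226]
 [ 0.68038551  0.35631706 -0.64040122]
 [-0.57197915 -0.28812147 -0.76800122]] 0.99601171875
top [[416.6216772    0.         317.79221748]
 [  0.         416.6216772  200.97007739]
 [  0.           0.           1.        ]] -0.038153189953287016 [ 0.47634421 -0.03680008  1.00461882] [[ 0.01052146 -0.99983214 -0.01499976]
 [-0.99680126 -0.00929872 -0.07937747]
 [ 0.07922467  0.01578694 -0.99673177]] 0.99622265625
{'clock': 0.1, 'joints': array([-1.21359699,  0.43517463,  0.02496133,  1.57399725, -0.01160259,
        1.13399935, -0.07507436]), 'dq': array([-4.16002351e-04, -2.55489318e-03,  8.29483028e-04, -2.91479886e-03,
       -9.12698306e-05,  4.22058314e-04, -9.95896003e-04]), 'joint_efforts': array([ 3.32568117e-03, -6.69130111e+01,  9.88165699e-01, -3.15146434e+01,
       -6.05683029e-02,  3.74205806e-02,  4.85903217e-05]), 'position': array([0.27719272, 0.55965929, 0.22601348]), 'ee_rot': array([-7.15910078e-01, -3.05872222e+00,  2.22857141e-03]), 'force': array([-0.30468943, -1.14445013,  0.52100077]), 'ft_torque': array([ 0.0474822 ,  0.01149951, -0.02064962]), 'gripper_force': 0.0, 'width': 0.9989472243763555}
```

View pics/scene0.png

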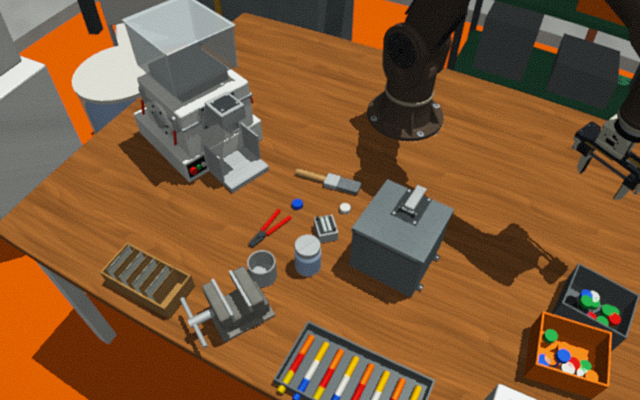

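View pics/top0.png

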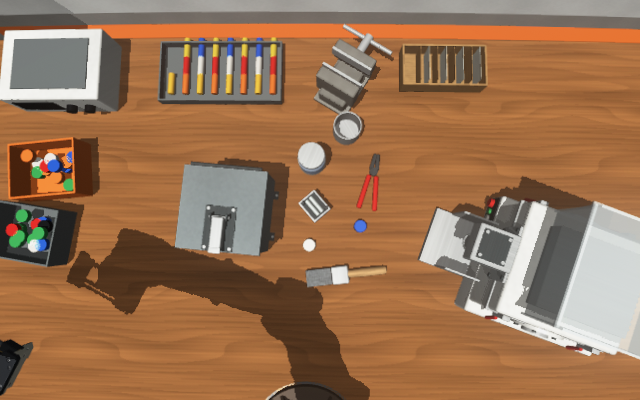

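Scene view: box with paddle at (410,205), granulator with its catch shelf at (237,168), neck at (225,105). Top view: box lid at (222,210), paddle (217,232) with its free end towards the robot; shelf (440,240), neck (492,247); the bystanders lie between them.

```bash
cat > m0.py <<'E'
from h import *
T=dict(np.load("top0.npz")); S=dict(np.load("scene0.npz"))
C=cloud(T); D=cloud(S)
for n,P in(("top",C),("scene",D)):
    Z=P[...,2]
    b=(P[...,0]>.3)&(P[...,0]<.65)&(P[...,1]>.05)&(P[...,1]<.4)
    m=b&(Z>.143)&(Z<.160); q=P[m]
    r=cv2.minAreaRect(q[:,:2].astype(np.float32)); print(n,"lid",r,np.median(q[:,2]), cv2.boxPoints(r).round(4).tolist())
    m=b&(Z>.166); q=P[m]; r=cv2.minAreaRect(q[:,:2].astype(np.float32)); print(" paddle",r,q[:,2].max(),np.percentile(q[:,2],[10,50,90]))
    g=(P[...,0]>.2)&(P[...,0]<.6)&(P[...,1]<-.2)&(P[...,1]>-.6)
    for lo,hi in((.012,.028),(.10,.118),(.23,.246)):
        m=(g&(Z>lo)&(Z<hi)).astype(np.uint8); k,L,st,_=cv2.connectedComponentsWithStats(m)
        for i in range(1,k):
            if st[i,4]>60:
                q=P[L==i]; r=cv2.minAreaRect(q[:,:2].astype(np.float32)); print(" g",lo,st[i],np.median(q[:,2]).round(4),np.round(r[0]+r[1]+(r[2],),4), cv2.boxPoints(r).round(3).tolist())
E
python3 m0.py
```

```text
top lid ((0.5290014147758484, 0.17645755410194397), (0.17706386744976044, 0.18014582991600037), 85.29605102539062) 0.15422800749065516 [[0.4320000112056732, 0.09560000151395798], [0.6115000247955322, 0.08079999685287476], [0.6259999871253967, 0.2572999894618988], [0.4465000033378601, 0.2721000015735626]]
 paddle ((0.4785924255847931, 0.17602041363716125), (0.08012852817773819, 0.03879357501864433), 1.4220635890960693) 0.18170209793392517 [0.17109143 0.17650243 0.17867448]
 g 0.012 [ 418  208   57   67 2278] 0.0196 [ 0.4617 -0.3355  0.1167  0.1324 70.173 ] [[0.3799999952316284, -0.36800000071525574], [0.5040000081062317, -0.4129999876022339], [0.5440000295639038, -0.30300000309944153], [0.4189999997615814, -0.257999986410141]]
 g 0.012 [455 277  11  30  73] 0.0196 [ 3.46700e-01 -3.54500e-01  4.50000e-03  6.89000e-02  7.25634e+01] [[0.31299999356269836, -0.34599998593330383], [0.3790000081062317, -0.367000013589859], [0.3799999952316284, -0.3630000054836273], [0.3149999976158142, -0.34200000762939453]]
 g 0.1 [463 205  44  23 168] 0.1086 [ 5.33100e-01 -3.82500e-01  7.90000e-02  5.14000
[... 1773 characters left out ...]
 0.0456 42.4889] [[0.335999995470047, -0.35899999737739563], [0.367000013589859, -0.3919999897480011], [0.4399999976158142, -0.32499998807907104], [0.4090000092983246, -0.2919999957084656]]
 g 0.1 [177 129  50  31 296] 0.1082 [ 0.5078 -0.4223  0.1151  0.1305 26.242 ] [[0.4269999861717224, -0.3889999985694885], [0.48500001430511475, -0.5059999823570251], [0.5879999995231628, -0.45500001311302185], [0.531000018119812, -0.33799999952316284]]
 g 0.23 [ 177   74   67   45 1021] 0.237 [ 0.4365 -0.3788  0.1507  0.1764 67.7427] [[0.32600000500679016, -0.41499999165534973], [0.49000000953674316, -0.4819999933242798], [0.546999990940094, -0.34200000762939453], [0.382999986410141, -0.2759999930858612]]
```

```bash
cat >> h.py <<'E'
def goto(p,yaw,tilt=0.,s=None):
    """rest of the way to TCP p, tool down, tool y axis at world angle yaw (mod pi): unit totals in tool axes"""
    s=s or arm.observe(); R=Ro.from_rotvec(s["ee_rot"]); best=None
    for k in (0,np.pi):
        y=np.array([np.cos(yaw+k),np.sin(yaw+k),0]); z=np.array([0,0,-1.]); G=Ro.from_matrix(np.c_[np.cross(y,z),y,z])
        d=(R.inv()*G).as_rotvec()
        if best is None or np.linalg.norm(d)<np.linalg.norm(best): best=d
    dp=R.inv().apply(np.asarray(p)-s["position"])/.025
    print("t",round(s["clock"],2),"pos",s["position"].round(4),"dp(start axes)",dp.round(2),"ang",(best/.15).round(2),"F",s["force"].round(1),"w",round(s["width"],3),"gf",round(s["gripper_force"],1))
    print("axes",R.as_matrix().round(3).tolist())
E
python3 - <<'E'
from h import *
T=dict(np.load("top0.npz")); S=dict(np.load("scene0.npz"))
for n,im in(("top",T),("scene",S)):
    P=cloud(im); Z=P[...,2]
    b=(P[...,0]>.3)&(P[...,0]<.65)&(P[...,1]>.05)&(P[...,1]<.4)&(Z>.1735)
    q=P[b]; r=cv2.minAreaRect(q[:,:2].astype(np.float32)); print(n,np.round(r[0]+r[1]+(r[2],),4),len(q),np.median(q[:,2]),cv2.boxPoints(r).round(3).tolist())
    g=(P[...,0]>.33)&(P[...,0]<.58)&(P[...,1]<-.25)&(P[...,1]>-.43)
    m=(g&(Z>.233)&(Z<.243)).astype(np.uint8); m=cv2.morphologyEx(m,cv2.MORPH_OPEN,np.ones((5,5)))
    k,L,st,_=cv2.connectedComponentsWithStats(m)
    for i in range(1,k):
        q=P[L==i]
        if len(q)>100: r=cv2.minAreaRect(q[:,:2].astype(np.float32)); print(" neck",np.round(r[0]+r[1]+(r[2],),4),len(q),np.median(q[:,2]),cv2.boxPoints(r).round(3).tolist())
    m=(g&(Z>.014)&(Z<.026)).astype(np.uint8); m=cv2.morphologyEx(m,cv2.MORPH_OPEN,np.ones((5,5)))
    q=P[m>0]; r=cv2.minAreaRect(q[:,:2].astype(np.float32)); print(" shelf",np.round(r[0]+r[1]+(r[2],),4),cv2.boxPoints(r).round(3).tolist())
goto([.464,.181,.24],np.deg2rad(85.2))
im=T["frame"][190:310,410:540]; cv2.imwrite("pics/gr.png",cv2.resize(np.hstack([im,S["frame"][80:200,130:280]]),None,fx=2.8,fy=2.8)[:,:,::-1])
E
```

```text
top [4.77300e-01 1.82000e-01 3.26000e-02 7.98000e-02 8.17368e+01] 427 0.17688556959008955 [[0.4350000023841858, 0.1720000058412552], [0.5139999985694885, 0.1599999964237213], [0.5189999938011169, 0.19200000166893005], [0.4399999976158142, 0.20399999618530273]]
 neck [ 0.4555 -0.3511  0.0805  0.0727 70.1895] 1584 0.23903647185462337 [[0.40799999237060547, -0.37700000405311584], [0.47600001096725464, -0.4009999930858612], [0.503000020980835, -0.32600000500679016], [0.4350000023841858, -0.3009999990463257]]
 shelf [ 0.463  -0.3345  0.1152  0.1318 71.881 ] [[0.382999986410141, -0.36899998784065247], [0.5080000162124634, -0.4099999964237213], [0.5440000295639038, -0.30000001192092896], [0.4180000126361847, -0.2590000033378601]]
scene [4.72500e-01 1.79500e-01 2.43000e-02 7.39000e-02 8.37949e+01] 214 0.17536119533803968 [[0.4339999854564667, 0.17100000381469727], [0.5080000162124634, 0.16300000250339508], [0.5109999775886536, 0.18799999356269836], [0.43700000643730164, 0.19599999487400055]]
 neck [ 0.4568 -0.3528  0.0806  0.0719 67.8802] 478 0.23831891733158025 [[0.40799999237060547, -0.37700000405311584], [0.4749999940395355, -0.40400001406669617], [0.5049999952316284, -0.32899999618530273], [0.4390000104904175, -0.3019999861717224]]
 shelf [ 0.4616 -0.3377  0.1224  0.1302 70.0473] [[0.3799999952316284, -0.37299999594688416], [0.5019999742507935, -0.4169999957084656], [0.5440000295639038, -0.3019999861717224], [0.42100000381469727, -0.257999986410141]]
t 0.1 pos [0.2772 0.5597 0.226 ] dp(start axes) [-13.42 -10.26  -0.54] ang [-0.01 -0.   -2.51] F [-0.3 -1.1  0.5] w 0.999 gf 0.0
axes [[-0.896, 0.444, -0.001], [0.444, 0.896, -0.001], [-0.0, -0.001, -1.0]]
```

View pics/gr.png

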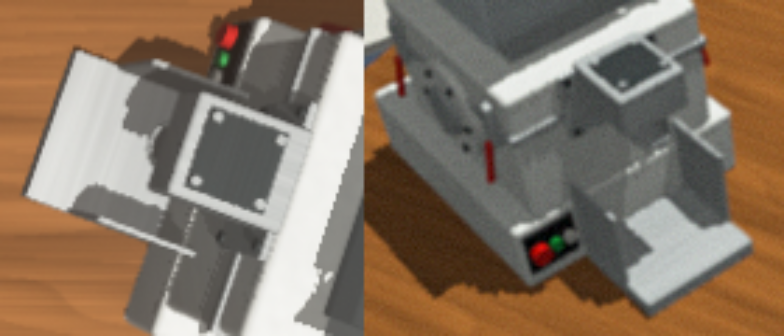

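The crop shows the shelf plate (100,150) and neck frame (235,150), both square with each other. Two views agree on the spout axis at about (0.463, -0.333), bay outward at 70°.

Request:
arm_command(dp=[[-0.96,-0.73,-0.04],[-0.96,-0.73,-0.04],[-0.96,-0.73,-0.04],[-0.96,-0.73,-0.04],[-0.96,-0.73,-0.04],[-0.96,-0.73,-0.04],[-0.96,-0.73,-0.04],[-0.96,-0.73,-0.04],[-0.96,-0.73,-0.04],[-0.96,-0.73,-0.04]], angular=[[0,0,0],[0,0,0],[0,0,0],[0,0,0],[0,0,0],[0,0,0],[0,0,0],[0,0,0],[0,0,0],[0,0,0]], claw=[0.6,0.6,0.6,0.6,0.6,0.6,0.6,0.6,0.6,0.6], force=20)

```text
clock: 1.1
position: [0.4117, 0.2887, 0.2365]
ee_rot: [-0.716, -3.059, 0.001]
force: [0.5, 1.0, 0.5]
width: 0.601
gripper_force: 0.0
```

Request:
arm_command(dp=[[-0.96,-0.73,-0.04],[-0.96,-0.73,-0.04],[-0.96,-0.73,-0.04],[-0.96,-0.73,-0.04],[0,0,0],[0,0,0],[0,0,0],[0,0,0]], angular=[[0,0,0],[0,0,0],[0,0,0],[0,0,0],[0,0,-0.9],[0,0,-0.9],[0,0,-0.7],[0,0,0]], claw=[0.6,0.6,0.6,0.6,0.6,0.6,0.6,0.6])

```text
clock: 1.9
position: [0.4649, 0.1817, 0.2405]
ee_rot: [-0.131, -3.138, 0.0]
force: [-0.7, 0.2, 0.2]
width: 0.602
gripper_force: 0.0
```

```bash
python3 -c "
from h import *
goto([.464,.181,.159],np.deg2rad(85.2)); print(arm.observe()['joints'])"
```

```text
t 1.9 pos [0.4649 0.1817 0.2405] dp(start axes) [ 0.03 -0.03  3.26] ang [-0. -0.  0.] F [-0.7  0.2  0.2] w 0.602 gf 0.0
axes [[-0.997, 0.083, -0.001], [0.083, 0.997, -0.0], [0.001, -0.0, -1.0]]
[-0.59382507  0.21541705  0.13797291  1.86127589 -0.0336099   1.06774652
  1.04449311]
```

Request:
arm_command(dp=[[0,0,0.8],[0,0,0.8],[0,0,0.8],[0,0,0.5],[0,0,0.3],[0,0,0],[0,0,0],[0,0,0],[0,0,0]], angular=[[0,0,0],[0,0,0],[0,0,0],[0,0,0],[0,0,0],[0,0,0],[0,0,0],[0,0,0],[0,0,0]], claw=[0.6,0.6,0.6,0.6,0.6,0.6,0,0,0])

```text
clock: 2.8
position: [0.4654, 0.1822, 0.1614]
ee_rot: [0.134, 3.138, 0.001]
force: [-0.5, -0.7, 0.2]
width: 0.388
gripper_force: 0.0
```

Run:
```python
from h import *
goto([.464,.181,.159],np.deg2rad(85.2))
# planned TCP path forward/up (mm) relative to start
def pt(a,f): 
    p=np.array([103,14])+[46*np.cos(a)-3*np.sin(a),46*np.sin(a)+3*np.cos(a)]
    c,s=np.cos(f),np.sin(f); return np.array([c*p[0]-s*p[1], s*p[0]+c*p[1]])
prev=pt(0,0)
for a,f in [(.2,0),(.4,0),(.6,0),(.78,0)]+[(.8,x) for x in np.arange(.1,1.36,.125)]:
    q=pt(a,f); d=(q-prev)/25; print(a,round(f,3),q.round(1),"dp",d[0].round(2),-d[1].round(2)); prev=q
```

```text
t 2.8 pos [0.4654 0.1822 0.1614] dp(start axes) [ 0.05 -0.05  0.09] ang [ 0.    0.01 -0.01] F [-0.5 -0.7  0.2] w 0.388 gf 0.0
axes [[-0.996, 0.085, 0.001], [0.085, 0.996, 0.001], [-0.001, 0.001, -1.0]]
0.2 0 [147.5  26.1] dp -0.06 -0.36
0.4 0 [144.2  34.7] dp -0.13 -0.34
0.6 0 [139.3  42.4] dp -0.2 -0.31
0.78 0 [133.6  48.5] dp -0.23 -0.24
0.8 0.1 [127.3  62.1] dp -0.25 -0.55
0.8 0.225 [118.6  77.5] dp -0.35 -0.62
0.8 0.35 [108.   91.7] dp -0.42 -0.57
0.8 0.475 [ 95.7 104.4] dp -0.49 -0.51
0.8 0.6 [ 82.  115.6] dp -0.55 -0.44
0.8 0.725 [ 66.9 124.9] dp -0.6 -0.37
0.8 0.85 [ 50.8 132.2] dp -0.64 -0.29
0.8 0.975 [ 33.9 137.5] dp -0.68 -0.21
0.8 1.1 [ 16.5 140.7] dp -0.7 -0.13
0.8 1.225 [ -1.1 141.7] dp -0.71 -0.04
0.8 1.35 [-18.8 140.4] dp -0.71 0.05
```

Request:
arm_command(dp=[[0,0,0],[0,0,0],[0,0,0],[0,0,0],[-0.06,0,-0.36],[-0.13,0,-0.34],[-0.2,0,-0.31],[-0.23,0,-0.24],[0,0,0],[0,0,0]], angular=[[0,0,0],[0,0,0],[0,0,0],[0,0,0],[0,0,0],[0,0,0],[0,0,0],[0,0,0],[0,0,0],[0,0,0]], claw=[0,0,0,0,0,0,0,0,0,0])

```text
clock: 3.8
position: [0.4793, 0.1787, 0.1915]
ee_rot: [-0.135, -3.136, 0.004]
force: [-3.8, -5.2, -0.7]
width: 0.263
gripper_force: 20.0
```

Request:
arm_command(dp=[[-0.25,0,-0.55],[-0.35,0,-0.62],[-0.42,0,-0.57],[-0.49,0,-0.51],[-0.55,0,-0.44]], angular=[[0,0,0],[0,0,0],[0,0,0],[0,0,0],[0,0,0]], claw=[0,0,0,0,0])

```text
clock: 4.3
position: [0.5297, 0.1744, 0.2582]
ee_rot: [-0.134, -3.133, 0.005]
force: [-5.6, -5.1, -6.7]
width: 0.256
gripper_force: 20.0
```

Run:
```python
from h import *
im=arm.get_image("scene"); save(im,"s1")
s=arm.observe(); print(s["position"],s["force"],s["width"],s["gripper_force"])
```

```text
[0.53253747 0.17428967 0.26005072] [-4.61529905 -6.04470226 -0.08849925] 0.2563174680840696 19.99529778957367
```

View pics/s1.png

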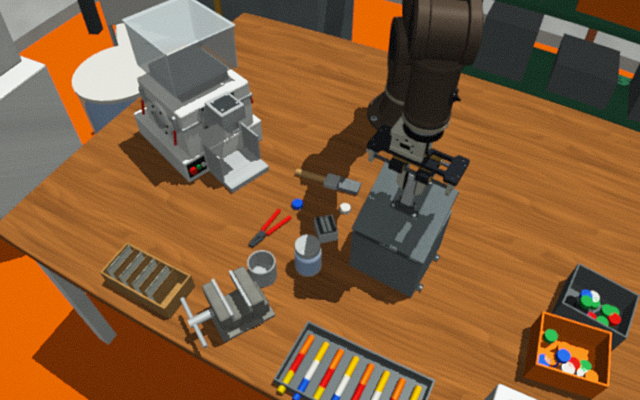

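The lid has risen with the gripper at (410,195); bystanders are undisturbed. Carry on.

Request:
arm_command(dp=[[-0.6,0,-0.37],[-0.64,0,-0.29],[-0.68,0,-0.21],[-0.7,0,-0.13],[-0.71,0,-0.04],[0,0,0]], angular=[[0,0,0],[0,0,0],[0,0,0],[0,0,0],[0,0,0],[0,0,0]], claw=[0,0,0,0,0,0])

```text
clock: 4.95
position: [0.6157, 0.1674, 0.2848]
ee_rot: [-0.137, -3.138, 0.003]
force: [-2.8, -7.1, 5.4]
width: 0.25
gripper_force: 20.0
```

Run:
```python
from h import *
im=arm.get_image("scene"); save(im,"s2")
s=arm.observe(); print(s["position"],s["force"],s["width"],s["gripper_force"],s["joints"])
cv2.imwrite("pics/s2c.png",cv2.resize(im["frame"][90:310,310:520],None,fx=2.5,fy=2.5)[:,:,::-1])
```

```text
[0.61509098 0.1674773  0.2851483 ] [-2.82374972 -5.89525831  3.36412186] 0.24583096934228793 19.998805224895477 [-0.4754121   0.41809379  0.18686237  1.46246546 -0.07719363  1.2694818
  1.20259783]
```

View pics/s2c.png

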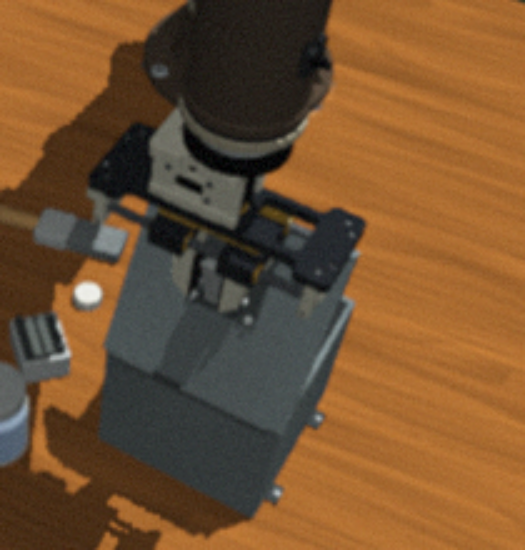

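Request:
arm_command(dp=[[-0.71,0,0.05],[-0.7,0,0.14],[-0.67,0,0.22],[-0.51,0,0.24],[-0.39,0,0.23],[0,0,0],[0,0,0]], angular=[[0,0,0],[0,0,0],[0,0,0],[0,0,0],[0,0,0],[0,0,0],[0,0,0]], claw=[0,0,0,0,0,0,0])

```text
clock: 5.7
position: [0.6918, 0.1611, 0.2657]
ee_rot: [0.137, 3.131, -0.001]
force: [6.0, -5.2, 7.9]
width: 0.242
gripper_force: 20.0
```

Run:
```python
from h import *
im=arm.get_image("top"); P=cloud(im); Z=P[...,2]
s=arm.observe(); print(s["position"],s["force"],s["width"],s["gripper_force"])
im=arm.get_image("scene"); save(im,"s3"); cv2.imwrite("pics/s3c.png",cv2.resize(im["frame"][90:310,310:520],None,fx=2.5,fy=2.5)[:,:,::-1])
```

```text
[0.69165473 0.16107514 0.26580376] [ 6.18218866 -4.84520023  7.16641419] 0.24080649036541077 20.01310497522354
```

View pics/s3c.png

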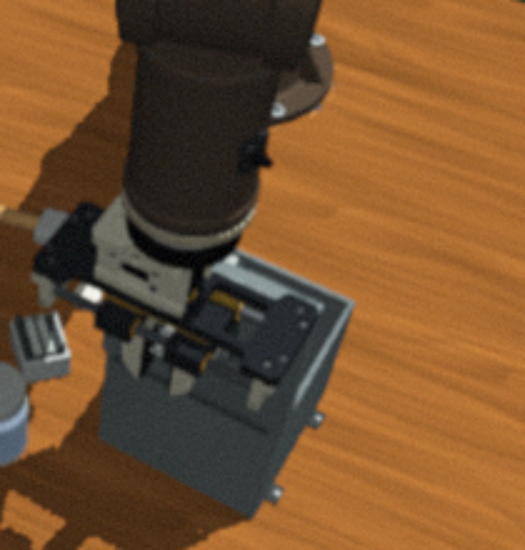

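The lid is about upright, box mouth visible at (265,270). Release and back off upward, then measure the angle.

Request:
arm_command(dp=[[0,0,0],[0,0,0],[0,0,0],[0,0,-0.6],[0,0,-0.9],[0,0,-0.9],[0,0,-1],[0,0,-1],[0.5,0,-0.5],[1,0,0]], angular=[[0,0,0],[0,0,0],[0,0,0],[0,0,0],[0,0,0],[0,0,0],[0,0,0],[0,0,0],[0,0,0],[0,0,0]], claw=[0.6,0.6,0.6,0.6,0.6,0.6,0.6,0.6,0.6,0.6])

```text
clock: 6.8
position: [0.652, 0.1663, 0.3865]
ee_rot: [0.134, 3.137, 0.001]
force: [-0.6, 0.8, -0.5]
width: 0.598
gripper_force: 0.0
```

Request:
arm_command(dp=[[1,0,0],[1,0,0],[1,0,0],[1,0,0],[1,0,0],[1,0,0],[1,0,0],[1,0,0],[1,0,0],[1,0,0]], angular=[[0,0,0],[0,0,0],[0,0,0],[0,0,0],[0,0,0],[0,0,0],[0,0,0],[0,0,0],[0,0,0],[0,0,0]], claw=[0.6,0.6,0.6,0.6,0.6,0.6,0.6,0.6,0.6,0.6])

```text
clock: 7.8
position: [0.4002, 0.1874, 0.3851]
ee_rot: [-0.131, -3.138, 0.0]
force: [0.4, -0.2, 0.5]
width: 0.601
gripper_force: 0.0
```

```bash
cat > m1.py <<'E'
from h import *
O=np.array([.528,.1765]); a=np.deg2rad(-4.8); B=np.array([[np.cos(a),-np.sin(a)],[np.sin(a),np.cos(a)]])
s=arm.observe(); print(s["position"],s["force"],s["width"])
for n in("top","scene"):
    im=arm.get_image(n); save(im,n+"4"); np.savez(n+"4.npz",**im); P=cloud(im); b=(P[...,:2]-O)@B; Z=P[...,2]
    m=(abs(b[...,1])<.095)&(b[...,0]>.04)&(b[...,0]<.2)&(Z>.17)&(Z<.36); q=np.c_[b[m],Z[m]]
    for h in np.arange(.17,.36,.02):
        r=q[(q[:,2]>h)&(q[:,2]<h+.02)]
        if len(r)>10: print(n,h.round(2),len(r),"bx",np.percentile(r[:,0],[5,50,95]).round(4))
    m=(abs(b[...,1])<.078)&(abs(b[...,0])<.078)&(Z<.16)&(Z>.07); q=np.c_[b[m],Z[m]]
    for lo,hi in((.12,.14),(.075,.1)):
        r=q[(q[:,2]>lo)&(q[:,2]<hi)]
        if len(r)>10:
            R=cv2.minAreaRect(r[:,:2].astype(np.float32)); print(n,lo,len(r),np.median(r[:,2]),np.round(R[0]+R[1]+(R[2],),4))
im=np.load("top4.npz")["frame"][140:280,150:300]; i2=np.load("scene4.npz")["frame"][160:300,330:480]
cv2.imwrite("pics/c4.png",cv2.resize(np.hstack([im,i2]),None,fx=2.6,fy=2.6,interpolation=cv2.INTER_CUBIC)[:,:,::-1])
E
python3 m1.py
```

```text
[0.40021538 0.18736673 0.38505667] [ 0.4091644  -0.19035342  0.47948171] 0.6007448943565084
top 0.17 149 bx [0.0775 0.0851 0.086 ]
top 0.19 160 bx [0.0784 0.0861 0.0869]
top 0.21 175 bx [0.0799 0.0873 0.0881]
top 0.23 188 bx [0.0796 0.0883 0.0893]
top 0.25 214 bx [0.081  0.0894 0.0907]
top 0.27 133 bx [0.064 0.09  0.112]
top 0.29 370 bx [0.0538 0.0752 0.108 ]
top 0.31 1177 bx [0.0645 0.0907 0.1149]
top 0.12 243 0.1338797016981368 [4.000e-04 1.870e-02 1.194e-01 1.562e-01 8.954e+01]
top 0.075 390 0.0861044050706137 [0.0181 0.0055 0.1195 0.1449 0.1616]
scene 0.17 413 bx [0.087  0.0894 0.0914]
scene 0.19 428 bx [0.0882 0.0903 0.0926]
scene 0.21 404 bx [0.0891 0.0915 0.0935]
scene 0.23 371 bx [0.0897 0.0928 0.0959]
scene 0.25 524 bx [0.0916 0.0945 0.1171]
scene 0.27 530 bx [0.0931 0.0955 0.1183]
scene 0.29 592 bx [0.0643 0.0965 0.1192]
scene 0.31 1076 bx [0.0832 0.0955 0.1187]
```

View pics/c4.png

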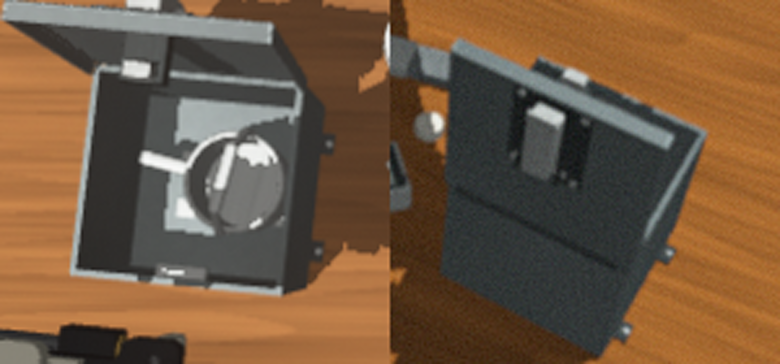

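Left (top view): lid just past upright, canister rim at crop (237,182), handle tip (150,158), bail bar from (230,143) to (220,188). Lid is ≈1.62 rad — too thin; push it further with shut fingers, clear of the pawl guide.

Request:
arm_command(dp=[[-0.9,0.4,0],[-0.9,0.4,0],[-0.9,0.4,0],[-0.9,0.4,0],[-0.9,0.4,0],[-0.9,0.2,0],[-0.9,0,0],[0,0,0.9],[0,0,0.9],[0,0,0.9]], angular=[[0,0,0],[0,0,0],[0,0,0],[0,0,0],[0,0,0],[0,0,0],[0,0,0],[0,0,0],[0,0,0],[0,0,0]], claw=[0,0,0,0,0,0,0,0,0,0])

```text
clock: 8.9
position: [0.564, 0.2286, 0.3166]
ee_rot: [-0.133, -3.138, 0.001]
force: [0.4, 0.4, 1.5]
width: 0.005
gripper_force: 0.0
```

Request:
arm_command(dp=[[0,0,0.9],[0,0,0.9],[0,0,0],[-0.5,0,0],[-0.5,0,0],[-0.5,0,0],[-0.4,0,0],[-0.4,0,0],[-0.4,0,0],[0,0,0]], angular=[[0,0,0],[0,0,0],[0,0,0],[0,0,0],[0,0,0],[0,0,0],[0,0,0],[0,0,0],[0,0,0],[0,0,0]], claw=[0,0,0,0,0,0,0,0,0,0])

```text
clock: 9.9
position: [0.6328, 0.2225, 0.2729]
ee_rot: [0.135, 3.138, -0.001]
force: [-0.5, -0.5, -1.0]
width: 0.007
gripper_force: 0.0
```

Request:
arm_command(dp=[[0.6,0,0],[0.9,0,0],[0,0,-0.9],[0,0,-1],[0,0,-1],[0.9,0,-1],[0.9,0,0],[0.9,0,0],[0.9,0,0],[0.9,0,0]], angular=[[0,0,0],[0,0,0],[0,0,0],[0,0,0],[0,0,0],[0,0,0],[0,0,0],[0,0,0],[0,0,0],[0,0,0]], claw=[0.5,0.5,0.5,0.5,0.5,0.5,0.5,0.5,0.5,0.5])

```text
clock: 10.9
position: [0.4813, 0.2358, 0.3713]
ee_rot: [0.133, 3.137, 0.001]
force: [-0.4, 0.8, 0.3]
width: 0.504
gripper_force: 0.0
```

```bash
cat > m2.py <<'E'
from h import *
O=np.array([.528,.1765]); a=np.deg2rad(-4.8); B=np.array([[np.cos(a),-np.sin(a)],[np.sin(a),np.cos(a)]])
s=arm.observe(); print(s["position"],s["force"],s["width"])
for n in("top","scene"):
    im=arm.get_image(n); save(im,n+"5"); np.savez(n+"5.npz",**im); P=cloud(im); b=(P[...,:2]-O)@B; Z=P[...,2]
    m=(abs(b[...,1])<.095)&(b[...,0]>.04)&(b[...,0]<.25)&(Z>.17)&(Z<.36); q=np.c_[b[m],Z[m]]
    for h in (.17,.25):
        r=q[(q[:,2]>h)&(q[:,2]<h+.02)]
        if len(r)>10: print(n,h,len(r),"bx",np.percentile(r[:,0],[5,50,95]).round(4))
    if n=="scene": break
    for lo,hi in((.115,.145),(.078,.1),(.06,.078)):
        m=((abs(b[...,1])<.072)&(abs(b[...,0])<.072)&(Z<hi)&(Z>lo)).astype(np.uint8)
        k,L,st,_=cv2.connectedComponentsWithStats(m)
        for i in range(1,k):
            q=P[L==i]
            if len(q)>15: R=cv2.minAreaRect(q[:,:2].astype(np.float32)); print(n,lo,len(q),np.percentile(q[:,2],[10,50,90]).round(4),np.round(R[0]+R[1]+(R[2],),4),q[:,:2].mean(0).round(4),st[i])
E
python3 m2.py
```

```text
[0.48134207 0.23578526 0.37127156] [-0.42730098  0.77456073  0.29018635] 0.5040630737633793
top 0.17 337 bx [0.0842 0.0903 0.0927]
top 0.25 369 bx [0.1013 0.1087 0.1114]
top 0.115 161 [0.1257 0.1331 0.1356] [5.30300e-01 1.51600e-01 9.70000e-03 7.23000e-02 7.54111e+01] [0.5296 0.1513] [230 192  13  33 161]
top 0.115 24 [0.1322 0.135  0.1365] [4.574e-01 1.812e-01 3.710e-02 2.300e-03 8.562e+01] [0.4574 0.1814] [211 241  19   3  24]
top 0.078 137 [0.0856 0.088  0.0913] [5.25200e-01 1.32000e-01 4.41000e-02 9.40000e-02 7.52061e+01] [0.5246 0.1285] [232 188  27  42 137]
top 0.078 212 [0.0793 0.0848 0.089 ] [ 0.5422  0.1965  0.0759  0.0832 74.5813] [0.5418 0.1932] [204 190  38  37 212]
top 0.06 67 [0.063  0.0698 0.0766] [5.35500e-01 1.80300e-01 2.32000e-02 6.98000e-02 7.90183e+01] [0.5384 0.1835] [223 193  15  31  67]
top 0.06 25 [0.0615 0.0655 0.0715] [5.20000e-01 1.16800e-01 1.02000e-02 5.45000e-02 7.38178e+01] [0.5212 0.1147] [251 202   9  24  25]
scene 0.17 302 bx [0.0917 0.0949 0.0978]
scene 0.25 386 bx [0.1106 0.1145 0.1381]
```

```bash
python3 -c "
from h import *
goto([.530,.1515,.23],np.deg2rad(75.4))"
```

```text
t 11.0 pos [0.4799 0.2366 0.3718] dp(start axes) [-2.27 -3.24  5.67] ang [0.01 0.   1.15] F [-0.4 -0.4  0.4] w 0.502 gf 0.0
axes [[-0.997, 0.082, 0.001], [0.082, 0.997, 0.002], [-0.001, 0.002, -1.0]]
```

Request:
arm_command(dp=[[-0.57,-0.81,0.9],[-0.57,-0.81,0.9],[-0.57,-0.81,0.9],[-0.56,-0.81,0.9],[0,0,0.9],[0,0,0.9],[0,0,0.27],[0,0,0],[0,0,0],[0,0,0]], angular=[[0,0,0],[0,0,0],[0,0,0],[0,0,0],[0,0,0],[0,0,0],[0,0,0],[0,0,0.6],[0,0,0.55],[0,0,0]], claw=[0.5,0.5,0.5,0.5,0.5,0.5,0.5,0.5,0.5,0.5], force=40)

```text
clock: 12.0
position: [0.5324, 0.1504, 0.2298]
ee_rot: [0.405, 3.114, 0.001]
force: [0.6, 0.1, 1.2]
width: 0.501
gripper_force: 0.0
```

```bash
python3 -c "
from h import *
goto([.530,.1515,.110],np.deg2rad(75.4))"
```

```text
t 12.0 pos [0.5324 0.1504 0.2298] dp(start axes) [0.11 0.01 4.79] ang [ 0.    0.01 -0.02] F [0.6 0.1 1.2] w 0.501 gf 0.0
axes [[-0.967, 0.256, 0.001], [0.256, 0.967, 0.0], [-0.001, 0.001, -1.0]]
```

Request:
arm_command(dp=[[0.1,0,0.8],[0,0,0.8],[0,0,0.8],[0,0,0.8],[0,0,0.8],[0,0,0.5],[0,0,0.25],[0,0,0],[0,0,0],[0,0,0]], angular=[[0,0,0],[0,0,0],[0,0,0],[0,0,0],[0,0,0],[0,0,0],[0,0,0],[0,0,0],[0,0,0],[0,0,0]], claw=[0.5,0.5,0.5,0.5,0.5,0.5,0.5,0.5,0,0])

```text
clock: 13.0
position: [0.5299, 0.1511, 0.1111]
ee_rot: [0.403, 3.114, 0.001]
force: [0.7, -1.5, -0.7]
width: 0.377
gripper_force: 0.0
```

Request:
arm_command(dp=[[0,0,0],[0,0,0],[0,0,0],[0,0,0],[0,0,-0.4],[0,0,-0.4]], angular=[[0,0,0],[0,0,0],[0,0,0],[0,0,0],[0,0,0],[0,0,0]], claw=[0,0,0,0,0,0])

```text
clock: 13.6
position: [0.5288, 0.1508, 0.1306]
ee_rot: [-0.403, -3.115, 0.001]
force: [0.1, 0.3, -1.7]
width: 0.105
gripper_force: 40.0
```

Request:
arm_command(dp=[[0,0,-0.6],[0,0,-0.7],[0,0,-0.7],[0,0,-0.7],[0,0,-0.7],[0,0,-0.7],[0,0,-0.7],[0,0,-0.7],[0,0,-0.5],[0,0,0]], angular=[[0,0,0],[0,0,0],[0,0,0],[0,0,0],[0,0,0],[0,0,0],[0,0,0],[0,0,0],[0,0,0],[0,0,0]], claw=[0,0,0,0,0,0,0,0,0,0])

```text
clock: 14.6
position: [0.5301, 0.1511, 0.2824]
ee_rot: [0.403, 3.113, 0.003]
force: [-0.0, 1.1, -1.8]
width: 0.106
gripper_force: 40.0
```

Run:
```python
from h import *
im=arm.get_image("scene"); save(im,"s6"); top=arm.get_image("top")
cv2.imwrite("pics/c6.png",cv2.resize(np.hstack([im["frame"][60:300,310:540],top["frame"][60:300,100:330]]),None,fx=1.7,fy=1.7)[:,:,::-1])
P=cloud(top)
for x in np.arange(.3,.6,.05): print(x.round(2),[round(float(np.max(P[...,2][(abs(P[...,0]-x)<.025)&(abs(P[...,1]-y)<.02)],initial=-1)),3) for y in np.arange(.3,.62,.04)])
goto([.45,.385,.27],np.deg2rad(75.4))
```

```text
0.3 [0.005, -1.0, -1.0, -1.0, -1.0, -1.0, -1.0, -1.0]
0.35 [0.007, -1.0, -1.0, -1.0, -1.0, -1.0, -1.0, -1.0]
0.4 [0.005, 0.001, -1.0, -1.0, -1.0, -1.0, -1.0, -1.0]
0.45 [0.005, -1.0, -1.0, -1.0, -1.0, -1.0, -1.0, -1.0]
0.5 [-1.0, -1.0, -1.0, -1.0, -1.0, -1.0, -1.0, -1.0]
0.55 [-1.0, -1.0, -1.0, -1.0, -1.0, -1.0, -1.0, -1.0]
t 14.7 pos [0.529  0.1509 0.2801] dp(start axes) [5.44 8.25 0.4 ] ang [ 0.   -0.   -0.02] F [-0.4 -0.3 -2.4] w 0.103 gf 40.0
axes [[-0.967, 0.254, 0.0], [0.254, 0.967, 0.0], [0.0, 0.0, -1.0]]
```

View pics/c6.png

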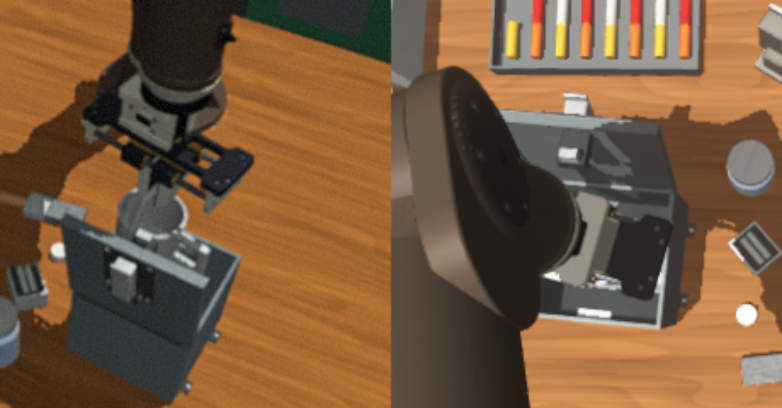

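The canister hangs clear of the box (scene crop (150,210)); lid stays back. Carry it to the free bench left of the box.

Request:
arm_command(dp=[[0.2,0.4,0],[0.45,0.7,0],[0.6,0.9,0],[0.6,0.9,0],[0.6,0.9,0],[0.6,0.9,0],[0.6,0.9,0],[0.6,0.9,0],[0.6,0.9,0],[0.5,0.7,0]], angular=[[0,0,0],[0,0,0],[0,0,0],[0,0,0],[0,0,0],[0,0,0],[0,0,0],[0,0,0],[0,0,0],[0,0,0]], claw=[0,0,0,0,0,0,0,0,0,0])

```text
clock: 15.7
position: [0.4495, 0.3831, 0.279]
ee_rot: [-0.4, -3.114, 0.001]
force: [0.4, -0.2, -2.4]
width: 0.103
gripper_force: 40.0
```

Request:
arm_command(dp=[[0.09,0.15,0.3],[0,0,0.8],[0,0,0.9],[0,0,0.9],[0,0,0.9],[0,0,0.9],[0,0,0.8],[0,0,0.6],[0,0,0.4],[0,0,0]], angular=[[0,0,0],[0,0,0],[0,0,0],[0,0,0],[0,0,0],[0,0,0],[0,0,0],[0,0,0],[0,0,0],[0,0,0]], claw=[0,0,0,0,0,0,0,0,0,0])

```text
clock: 16.7
position: [0.4492, 0.3839, 0.1159]
ee_rot: [-0.403, -3.114, 0.004]
force: [0.1, 0.3, -2.5]
width: 0.103
gripper_force: 40.0
```

Run:
```python
from h import *
goto([.45,.385,.098],np.deg2rad(75.4))
im=arm.get_image("scene"); P=cloud(im); m=(abs(P[...,0]-.45)<.09)&(abs(P[...,1]-.385)<.1)&(P[...,2]<.1)
print(np.percentile(P[m][:,2],[1,5]))
```

```text
t 16.7 pos [0.4492 0.3839 0.1159] dp(start axes) [-0.02  0.05  0.71] ang [-0.02 -0.01 -0.02] F [ 0.1  0.3 -2.5] w 0.103 gf 40.0
axes [[-0.967, 0.255, -0.002], [0.255, 0.967, -0.003], [0.002, -0.003, -1.0]]
[-0.0052271  -0.00392552]
```

Request:
arm_command(dp=[[0,0,0.3],[0,0,0.2],[0,0,0.1],[0,0,0.07],[0,0,0.03],[0,0,0]], angular=[[0,0,0],[0,0,0],[0,0,0],[0,0,0],[0,0,0],[0,0,0]], claw=[0,0,0,0,0,0])

```text
clock: 17.35
position: [0.4502, 0.385, 0.1003]
ee_rot: [0.403, 3.116, 0.0]
force: [-0.5, -0.3, -2.7]
width: 0.105
gripper_force: 40.0
```

Request:
arm_command(dp=[[0,0,0.05],[0,0,0.05],[0,0,0.04],[0,0,0]], angular=[[0,0,0],[0,0,0],[0,0,0],[0,0,0]], claw=[0,0,0,0])

```text
clock: 17.75
position: [0.4506, 0.3848, 0.0974]
ee_rot: [0.404, 3.115, 0.001]
force: [-0.6, -2.9, 5.5]
width: 0.102
gripper_force: 40.0
```

Contact with the bench (5.5 N). Release and rise.

Request:
arm_command(dp=[[0,0,0],[0,0,0],[0,0,0],[0,0,0],[0,0,-0.4],[0,0,-0.8],[0,0,-0.9],[0,0,-0.9],[0,0,-0.9],[0,0,-0.9]], angular=[[0,0,0],[0,0,0],[0,0,0],[0,0,0],[0,0,0],[0,0,0],[0,0,0],[0,0,0],[0,0,0],[0,0,0]], claw=[0.5,0.5,0.5,0.5,0.5,0.5,0.5,0.5,0.5,0.5])

```text
clock: 18.75
position: [0.4502, 0.385, 0.2185]
ee_rot: [0.403, 3.115, 0.001]
force: [0.6, 0.5, -0.8]
width: 0.498
gripper_force: 0.0
```

```bash
cat > m3.py <<'E'
from h import *
import sys
c=np.array([float(v) for v in sys.argv[1:3]])
for n in("scene","top"):
    im=arm.get_image(n); save(im,n+"_"+sys.argv[3]); P=cloud(im); Z=P[...,2]; b=np.hypot(P[...,0]-c[0],P[...,1]-c[1])<.11
    for lo,hi in((.105,.128),(.068,.080),(.050,.0735)):
        m=(b&(Z<hi)&(Z>lo)).astype(np.uint8); k,L,st,_=cv2.connectedComponentsWithStats(m)
        for i in range(1,k):
            q=P[L==i]
            if len(q)>25: R=cv2.minAreaRect(q[:,:2].astype(np.float32)); print(n,lo,len(q),np.percentile(q[:,2],[10,50,90]).round(4),np.round(R[0]+R[1]+(R[2],),4),st[i])
E
python3 m3.py .45 .385 7
python3 -c "
from h import *
a=cv2.imread('pics/scene_7.png')[130:330,400:620];b=cv2.imread('pics/top_7.png')[130:330,60:280]
cv2.imwrite('pics/c7.png',cv2.resize(np.hstack([a,b]),None,fx=1.8,fy=1.8))"
```

```text
scene 0.105 108 [0.1117 0.1184 0.1206] [4.53000e-01 3.82500e-01 1.08000e-02 6.55000e-02 7.45234e+01] [487 229  17  22 108]
scene 0.068 231 [0.07   0.0731 0.0763] [ 0.4499  0.383   0.0853  0.0853 43.0826] [474 234  36  30 231]
scene 0.05 100 [0.0519 0.0634 0.0722] [4.24600e-01 3.58500e-01 1.45000e-02 5.56000e-02 4.62478e+01] [475 234  20  11 100]
scene 0.05 434 [0.0536 0.0638 0.0716] [ 0.4655  0.4023  0.0985  0.0932 39.9499] [472 238  50  37 434]
top 0.105 49 [0.1091 0.119  0.122 ] [4.76500e-01 3.78200e-01 1.02000e-02 2.20000e-02 8.34086e+01] [128 227   9  11  49]
top 0.068 138 [0.0722 0.0748 0.0772] [4.45100e-01 3.64300e-01 4.23000e-02 9.52000e-02 7.41365e+01] [131 223  25  42 138]
top 0.068 59 [0.0701 0.0742 0.0768] [4.82200e-01 4.07800e-01 1.08000e-02 5.49000e-02 3.43348e+01] [118 224  22  13  59]
top 0.05 134 [0.0524 0.0602 0.0722] [0.4574 0.3567 0.0829 0.0259 6.8394] [144 223  15  37 134]
top 0.05 47 [0.0552 0.0619 0.0713] [4.7880e-01 4.1060e-01 4.8000e-03 3.2900e-02 4.3969e+01] [122 226  14  11  47]
top 0.05 33 [0.0527 0.0622 0.0728] [4.13300e-01 4.00100e-01 3.08000e-02 8.00000e-03 6.70075e+01] [128 255  11   9  33]
```

View pics/c7.png

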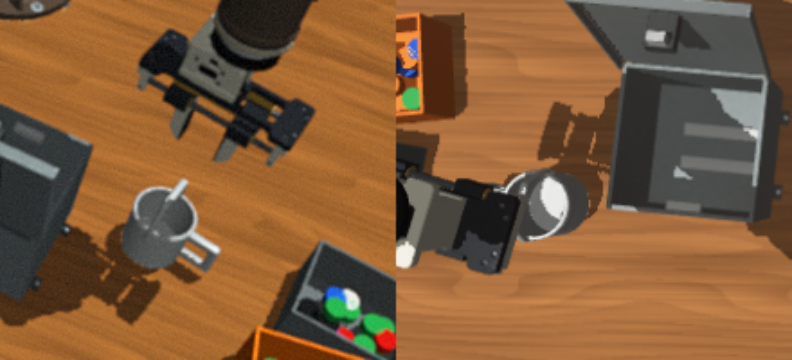

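The canister stands upright on the bench, let go (scene crop (160,230)), handle at (205,248). Measure the handle direction.

Run:
```python
from h import *
c=np.array([.450,.384])
for n in ("scene",):
    im=arm.get_image(n); P=cloud(im); d=P[...,:2]-c; r=np.hypot(*np.moveaxis(d,-1,0)); Z=P[...,2]
    m=(r>.05)&(r<.092)&(Z>.055)&(Z<.075)&(d[...,1]>0); q=P[m]; dd=q[:,:2]-c
    print(len(q),"yaw",np.rad2deg(np.arctan2(np.median(dd[:,1]),np.median(dd[:,0]))),"rmax",np.percentile(r[m],[50,95,99]),"z",np.percentile(q[:,2],[50,95]))
    R=cv2.minAreaRect(q[:,:2].astype(np.float32)); print(R)
for y in (75,):
    u=np.array([np.cos(np.deg2rad(y)),np.sin(np.deg2rad(y))]); p=c+.075*u; print(p); goto([*p,.2],np.deg2rad(y-90))
print(arm.observe()["joints"])
```

```text
91 yaw 73.63404691061467 rmax [0.06791527 0.08300662 0.08470804] z [0.06492992 0.06857456]
((0.46780866384506226, 0.44948142766952515), (0.03501101955771446, 0.014466390945017338), 75.59459686279297)
[0.46941143 0.45644444]
t 18.9 pos [0.4509 0.3857 0.2189] dp(start axes) [0.01 2.92 0.76] ang [ 1.000e-02  3.000e-02 -1.044e+01] F [ 0.8 -0.7 -0.4] w 0.503 gf 0.0
axes [[-0.967, 0.255, 0.003], [0.255, 0.967, 0.003], [-0.002, 0.003, -1.0]]
[-0.87244904  0.38634542  0.10373416  1.6732745  -0.0443846   1.08055518
  0.55781227]
```

Request:
arm_command(dp=[[0,0.6,0],[0,0.6,0],[0,0.6,0],[0,0.6,0],[0,0.6,0],[0,0,0],[0,0,0],[0,0,0],[0,0,0],[0,0,0]], angular=[[0,0,0],[0,0,0],[0,0,0],[0,0,0],[0,0,0],[0,0,0.9],[0,0,0.9],[0,0,0.9],[0,0,0.9],[0,0,0.9]], claw=[0.5,0.5,0.5,0.5,0.5,0.5,0.5,0.5,0.5,0.5], force=60)

```text
clock: 19.9
position: [0.4688, 0.4571, 0.2158]
ee_rot: [-1.42, -2.802, 0.003]
force: [0.5, 0.4, -0.2]
width: 0.5
gripper_force: 0.0
```

Request:
arm_command(dp=[[0,0,0],[0,0,0],[0,0,0],[0,0,0],[0,0,0],[0,0,0],[0,0,0],[0,0,0]], angular=[[0,0,0.9],[0,0,0.9],[0,0,0.9],[0,0,0.9],[0,0,0.9],[0,0,0.9],[0,0,0.6],[0,0,0]], claw=[0.5,0.5,0.5,0.5,0.5,0.5,0.5,0.5])

```text
clock: 20.7
position: [0.4688, 0.4573, 0.2158]
ee_rot: [2.493, 1.911, -0.002]
force: [0.4, -0.4, -0.2]
width: 0.499
gripper_force: 0.0
```

Run:
```python
from h import *
goto([.4699,.4584,.031],np.deg2rad(-15)); print(arm.observe()["joints"])
im=arm.get_image("top"); c=np.array([.450,.384]); P=cloud(im); d=P[...,:2]-c; r=np.hypot(*np.moveaxis(d,-1,0)); Z=P[...,2]
m=(r>.05)&(r<.092)&(Z>.055)&(Z<.075)&(d[...,1]>0); print(m.sum(), np.median(P[m],0) if m.any() else "")
```

```text
t 20.7 pos [0.4688 0.4573 0.2158] dp(start axes) [0.07 0.04 7.39] ang [-0.    0.01 -0.01] F [ 0.4 -0.4 -0.2] w 0.499 gf 0.0
axes [[0.26, 0.966, -0.001], [0.966, -0.26, -0.001], [-0.002, -0.0, -1.0]]
[-1.16449744  0.51844907  0.48318063  1.53433805 -0.25411867  1.15325993
 -0.89443552]
85 [0.46841045 0.44942081 0.06723774]
```

Request:
arm_command(dp=[[0.07,0,0.8],[0,0,0.8],[0,0,0.8],[0,0,0.8],[0,0,0.8],[0,0,0.8],[0,0,0.8],[0,0,0.8],[0,0,0.6],[0,0,0.4]], angular=[[0,0,0],[0,0,0],[0,0,0],[0,0,0],[0,0,0],[0,0,0],[0,0,0],[0,0,0],[0,0,0],[0,0,0]], claw=[0.5,0.5,0.5,0.5,0.5,0.5,0.5,0.5,0.5,0.5])

```text
clock: 21.75
position: [0.4693, 0.4587, 0.0303]
ee_rot: [2.491, 1.915, -0.002]
force: [-1.2, 0.5, -0.0]
width: 0.502
gripper_force: 0.0
```

Request:
arm_command(dp=[[0,0,0],[0,0,0],[0,0,0],[0,0,0],[0,0,0],[0,0,0],[0,0,0],[0,0,0]], angular=[[0,0,0],[0,0,0],[0,0,0],[0,0,0],[0,0,0],[0,0,0],[0,0,0],[0,0,0]], claw=[0.5,0,0,0,0,0,0,0])

```text
clock: 22.55
position: [0.4698, 0.4594, 0.0321]
ee_rot: [-2.492, -1.913, -0.001]
force: [-0.4, 0.7, 4.5]
width: 0.127
gripper_force: 60.0
```

Request:
arm_command(dp=[[0,0,-0.2],[0,0,-0.3],[0,0,-0.4],[0,0,-0.4],[0,0,-0.5],[0,0,-0.5],[0,0,0]], angular=[[0,0,0],[0,0,0],[0,0,0],[0,0,0],[0,0,0],[0,0,0],[0,0,0]], claw=[0,0,0,0,0,0,0])

```text
clock: 23.25
position: [0.4709, 0.4601, 0.0918]
ee_rot: [-2.492, -1.912, -0.006]
force: [-0.0, -0.2, -1.4]
width: 0.123
gripper_force: 60.0
```

```bash
cat > m4.py <<'E'
from h import *
s=arm.observe(); R=Ro.from_rotvec(s["ee_rot"]).as_matrix(); t=s["position"]
print(s["clock"],t,s["force"],s["ft_torque"],s["width"],s["joints"].round(2))
g=t+[0,0,.019]  # tool x = outward; axis sits .077 inward
c=t[:2]-.077*R[:2,0]
im=arm.get_image("scene"); P=cloud(im); d=P[...,:2]-c; r=np.hypot(*np.moveaxis(d,-1,0)); z0=t[2]-.0321+.075
m=(r>.034)&(r<.050)&(abs(P[...,2]-z0)<.009); q=P[m]
A=np.c_[q[:,:2]-c,np.ones(len(q))]; w=np.ones(len(q),bool)
for _ in range(5):
    k=np.linalg.lstsq(A[w],q[w,2],rcond=None)[0]; e=abs(A@k-q[:,2]); w=e<.003
print("rim pts",w.sum(),"slope outward",k[:2]@R[:2,0],"slope side",k[:2]@R[:2,1],"z",k[2],"expected",z0)
(x,y),rad=cv2.minEnclosingCircle(q[w][:,:2].astype(np.float32)); print("rim centre",x,y,rad,"expected",c)
E
python3 m4.py
```

```text
23.25 [0.47088359 0.46007918 0.09181437] [-0.01657172 -0.24369346 -1.35187881] [ 0.105075    0.00801222 -0.00594613] 0.1229190216273047 [-1.13  0.64  0.43  1.66 -0.32  0.91 -0.84]
rim pts 169 slope outward -0.01526281674334333 slope side 0.008723242757131003 z 0.13227761030100982 expected 0.134714369514811
rim centre 0.4527023732662201 0.3839450776576996 0.04619380831718445 expected [0.45096527 0.38570046]
```

The grip holds with under 1° sag. Now check the heights of things along the approach to the bay.

Run:
```python
from h import *
P=cloud(dict(np.load("top0.npz"))); Z=P[...,2]
print("y   ",np.arange(.04,-.34,-.03).round(2))
for x in np.arange(.66,.29,-.03): print(x.round(2),[int(1000*np.percentile(Z[(abs(P[...,0]-x)<.015)&(abs(P[...,1]-y)<.015)],95)) for y in np.arange(.04,-.34,-.03)])
goto([.42,.40,.25],np.deg2rad(-15))
```

```text
y    [ 0.04  0.01 -0.02 -0.05 -0.08 -0.11 -0.14 -0.17 -0.2  -0.23 -0.26 -0.29
 -0.32]
0.66 [4, 92, 92, 58, 2, 2, 9, 11, 2, 2, 2, 2, 1]
0.63 [3, 92, 91, 4, 2, 2, 12, 11, 2, 1, 2, 3, 1]
0.6 [2, 3, 2, 2, 2, 3, 11, 11, 2, 2, 2, 2, 2]
0.57 [2, 37, 38, 2, 2, 10, 11, 11, 2, 3, 3, 2, 3]
0.54 [2, 42, 39, 38, 2, 9, 8, 10, 2, 2, 2, 18, 21]
0.51 [2, 33, 36, 2, 2, 14, 14, 2, 2, 2, 2, 22, 236]
0.48 [2, 3, 2, 1004, 2, 14, 11, 2, 2, 2, 2, 22, 241]
0.45 [2, 16, 14, 2, 2, 3, 2, 2, 2, 2, 20, 232, 242]
0.42 [3, 3, 2, 3, 2, 2, 2, 2, 2, 2, 21, 106, 238]
0.39 [2, 19, 20, 22, 22, 20, 21, 21, 2, 2, 2, 3, 109]
0.36 [2, 18, 19, 20, 21, 2, 3, 2, 2, 2, 2, 2, 2]
0.33 [3, 2, 2, 2, 2, 2, 2, 2, 2, 2, 1, 1, 2]
0.3 [2, 2, 2, 2, 2, 2, 2, 2, 2, 2, 1, 2, 2]
t 23.3 pos [0.4703 0.4598 0.0906] dp(start axes) [-2.82 -1.32 -6.38] ang [ 0.01 -0.01  0.  ] F [-0.4 -0.2 -2.5] w 0.124 gf 60.0
axes [[0.259, 0.966, 0.002], [0.966, -0.259, 0.002], [0.002, 0.001, -1.0]]
```

Request:
arm_command(dp=[[0,0,-0.3],[0,0,-0.6],[0,0,-0.8],[0,0,-0.8],[0,0,-0.8],[0,0,-0.8],[0,0,-0.8],[0,0,-0.8],[-0.3,-0.1,-0.5],[-0.5,-0.2,-0.2]], angular=[[0,0,0],[0,0,0],[0,0,0],[0,0,0],[0,0,0],[0,0,0],[0,0,0],[0,0,0],[0,0,0],[0,0,0]], claw=[0,0,0,0,0,0,0,0,0,0])

```text
clock: 24.3
position: [0.4576, 0.4416, 0.2507]
ee_rot: [-2.492, -1.913, -0.003]
force: [-0.5, 0.4, -2.9]
width: 0.124
gripper_force: 60.0
```

Request:
arm_command(dp=[[-0.7,-0.35,0],[-0.7,-0.35,0],[-0.7,-0.3,0],[-0.8,0.2,0],[-0.8,0.2,0],[-0.8,0.2,0],[-0.8,0.2,0],[-0.8,0.2,0],[-0.8,0.2,0],[-0.8,0.2,0]], angular=[[0,0,0],[0,0,0],[0,0,0],[0,0,0],[0,0,0],[0,0,0],[0,0,0],[0,0,0],[0,0,0],[0,0,0]], claw=[0,0,0,0,0,0,0,0,0,0])

```text
clock: 25.3
position: [0.417, 0.2515, 0.2492]
ee_rot: [-2.492, -1.913, 0.0]
force: [0.4, 0.8, -2.9]
width: 0.13
gripper_force: 60.0
```

```bash
python3 -c "
from h import *
goto([.47,.0,.25],np.deg2rad(-20));print(arm.observe()['joints'])"
```

```text
t 25.3 pos [0.417  0.2515 0.2492] dp(start axes) [-9.17  4.65 -0.03] ang [-0.    0.    0.58] F [ 0.4  0.8 -2.9] w 0.13 gf 60.0
axes [[0.259, 0.966, -0.0], [0.966, -0.259, -0.0], [-0.0, -0.0, -1.0]]
[-1.11833235  0.19283516  0.55814815  1.89995221 -0.1153879   1.08043256
 -0.77573218]
```

Request:
arm_command(dp=[[-0.8,0.27,0],[-0.8,0.27,0],[-0.8,0.27,0],[-0.8,0.27,0],[-0.8,0.27,0],[-0.8,0.27,0],[-0.8,0.27,0],[-0.8,0.27,0],[-0.8,0.27,0],[-0.8,0.27,0]], angular=[[0,0,0],[0,0,0],[0,0,0],[0,0,0],[0,0,0],[0,0,0],[0,0,0],[0,0,0],[0,0,0.3],[0,0,0.3]], claw=[0,0,0,0,0,0,0,0,0,0])

```text
clock: 26.3
position: [0.4297, 0.0408, 0.2493]
ee_rot: [-2.58, -1.793, -0.001]
force: [0.8, -1.0, -2.9]
width: 0.126
gripper_force: 60.0
```

```bash
python3 -c "
from h import *
goto([.534,-.138,.25],np.deg2rad(-20));print(arm.observe()['joints'])"
```

```text
t 26.3 pos [0.4297 0.0408 0.2493] dp(start axes) [-5.25  6.4  -0.03] ang [ 0.   -0.   -0.05] F [ 0.8 -1.  -2.9] w 0.126 gf 60.0
axes [[0.349, 0.937, 0.0], [0.937, -0.349, 0.0], [0.0, 0.0, -1.0]]
[-0.86838841  0.08069269  0.71501807  2.02136355 -0.06083935  1.05976694
 -0.48121403]
```

Request:
arm_command(dp=[[-0.55,0.65,0],[-0.55,0.65,0],[-0.55,0.65,0],[-0.55,0.65,0],[-0.5,0.65,0],[-0.5,0.65,0],[-0.5,0.65,0],[-0.5,0.65,0],[-0.5,0.6,0],[-0.5,0.6,0]], angular=[[0,0,0],[0,0,0],[0,0,0],[0,0,0],[0,0,0],[0,0,0],[0,0,0],[0,0,0],[0,0,0],[0,0,0]], claw=[0,0,0,0,0,0,0,0,0,0])

```text
clock: 27.3
position: [0.5351, -0.1361, 0.2491]
ee_rot: [-2.578, -1.796, 0.001]
force: [-0.4, -0.6, -1.2]
width: 0.126
gripper_force: 60.0
```

Request:
arm_command(dp=[[0,0,0.6],[0,0,0.9],[0,0,0.9],[0,0,0.9],[0,0,0.9],[0,0,0.9],[0,0,0.8],[0,0,0.6],[0,0,0.3],[0,0,0]], angular=[[0,0,0],[0,0,0],[0,0,0],[0,0,0],[0,0,0],[0,0,0],[0,0,0],[0,0,0],[0,0,0],[0,0,0]], claw=[0,0,0,0,0,0,0,0,0,0])

```text
clock: 28.3
position: [0.5347, -0.1348, 0.0786]
ee_rot: [-2.576, -1.797, 0.002]
force: [0.0, 0.5, -1.7]
width: 0.129
gripper_force: 60.0
```

```bash
python3 m4.py; python3 -c "
from h import *
goto([.4893,-.2606,.0642],np.deg2rad(-20))"
```

```text
28.3 [ 0.5346678  -0.13480066  0.07855687] [ 0.02403213  0.5107207  -1.69063374] [0.10838235 0.03880837 0.02882881] 0.1294042238818936 [-0.31  0.56  0.66  1.95 -0.47  0.79  0.26]
rim pts 34 slope outward -0.0024615187386679734 slope side 0.038198412952446685 z 0.11722128884787308 expected 0.1214568721705509
rim centre 0.5115000605583191 -0.20945680141448975 0.04412734508514404 expected [ 0.50809112 -0.20706876]
t 28.35 pos [ 0.5352 -0.1349  0.0793] dp(start axes) [-5.35  0.01  0.61] ang [-0.    0.   -0.02] F [-0.7  0.3 -2.3] w 0.127 gf 60.0
axes [[0.345, 0.939, -0.0], [0.939, -0.345, -0.0], [-0.0, -0.0, -1.0]]
```

Request:
arm_command(dp=[[0,0,0.4],[0,0,0.2],[-0.3,0,0],[-0.5,0,0],[-0.5,0,0],[-0.5,0,0],[-0.5,0,0],[-0.4,0,0],[-0.3,0,0],[0,0,0]], angular=[[0,0,0],[0,0,0],[0,0,0],[0,0,0],[0,0,0],[0,0,0],[0,0,0],[0,0,0],[0,0,0],[0,0,0]], claw=[0,0,0,0,0,0,0,0,0,0])

```text
clock: 29.35
position: [0.5088, -0.2064, 0.0644]
ee_rot: [2.577, 1.796, -0.0]
force: [-0.4, 0.7, -3.2]
width: 0.126
gripper_force: 60.0
```

```bash
python3 m4.py; python3 -c "
from h import *
goto([.4893,-.2606,.0642],np.deg2rad(-20))
im=arm.get_image('scene'); save(im,'s8'); t=arm.get_image('top')
cv2.imwrite('pics/c8.png',cv2.resize(np.hstack([im['frame'][60:240,120:320],t['frame'][160:340,380:580]]),None,fx=1.9,fy=1.9,interpolation=cv2.INTER_CUBIC)[:,:,::-1])"
```

```text
29.35 [ 0.50882289 -0.20641867  0.06435582] [-0.44127346  0.74276682 -3.24379509] [ 0.07906728 -0.02510596  0.05159994] 0.12642887842052136 [-0.16  0.57  0.63  1.97 -0.48  0.75  0.41]
rim pts 37 slope outward 0.01253501458286254 slope side 0.04492575299249943 z 0.10434063398969576 expected 0.10725581974909326
rim centre 0.48405709862709045 -0.27893778681755066 0.04392801597714424 expected [ 0.4821705  -0.27865889]
t 29.4 pos [ 0.5092 -0.2054  0.0643] dp(start axes) [-2.35  0.01  0.  ] ang [ 0.   -0.   -0.02] F [ 0.1  1.  -2.4] w 0.127 gf 60.0
axes [[0.345, 0.939, 0.0], [0.939, -0.345, 0.0], [0.0, 0.0, -1.0]]
```

View pics/c8.png

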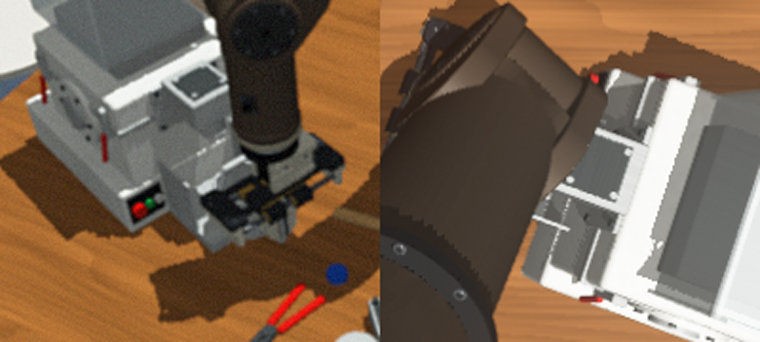

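Scene crop: canister under the gripper at the shelf's mouth (240,210); the wrist is close to the neck (195,80). Check the arm's clearance for the remaining 59 mm from the depth clouds.

Run:
```python
from h import *
S=np.array([.463,-.333]); xi=np.array([-.342,-.94]); yi=np.array([.94,-.342])
for n in("top","scene"):
    im=arm.get_image(n); P=cloud(im); base=cloud(dict(np.load(n+"0.npz")))
    new=(np.linalg.norm(P-base,axis=-1)>.03)
    new=cv2.morphologyEx(new.astype(np.uint8),cv2.MORPH_OPEN,np.ones((3,3)))>0
    q=P[new]; d=q[:,:2]-S; u=d@xi; v=d@yi
    for lo in np.arange(.12,.62,.04):
        w=(q[:,2]>lo)&(q[:,2]<lo+.04)&(abs(v)<.2)&(u>-.35)
        if w.sum()>20: print(n,lo.round(2),w.sum(),"in max",np.percentile(u[w],[99,99.8]).round(3),"after",(np.percentile(u[w],99.5)+.059).round(3))
```

```text
top 0.12 235 in max [-0.162 -0.162] after -0.103
top 0.16 308 in max [-0.137 -0.136] after -0.077
top 0.24 40 in max [-0.173 -0.172] after -0.114
top 0.4 86 in max [-0.164 -0.163] after -0.104
top 0.44 1571 in max [-0.084 -0.081] after -0.023
top 0.48 2393 in max [-0.093 -0.09 ] after -0.032
top 0.52 2078 in max [-0.125 -0.123] after -0.065
top 0.56 2819 in max [-0.139 -0.137] after -0.079
top 0.6 3490 in max [-0.153 -0.151] after -0.093
scene 0.12 702 in max [-0.057 -0.054] after 0.003
scene 0.16 1116 in max [-0.104 -0.101] after -0.043
scene 0.2 348 in max [-0.125 -0.12 ] after -0.064
scene 0.24 347 in max [-0.116 -0.11 ] after -0.053
scene 0.28 456 in max [-0.123 -0.12 ] after -0.062
scene 0.32 536 in max [-0.124 -0.119] after -0.062
scene 0.36 403 in max [-0.122 -0.118] after -0.062
scene 0.4 804 in max [-0.089 -0.086] after -0.029
scene 0.44 1569 in max [-0.082 -0.08 ] after -0.021
scene 0.48 1500 in max [-0.094 -0.09 ] after -0.032
scene 0.52 1353 in max [-0.138 -0.132] after -0.075
scene 0.56 457 in max [-0.161 -0.155] after -0.098
```

Clear everywhere. Slide in.

Request:
arm_command(dp=[[-0.3,0,0],[-0.4,0,0],[-0.4,0,0],[-0.4,0,0],[-0.4,0,0],[-0.3,0,0],[-0.15,0,0],[0,0,0]], angular=[[0,0,0],[0,0,0],[0,0,0],[0,0,0],[0,0,0],[0,0,0],[0,0,0],[0,0,0]], claw=[0,0,0,0,0,0,0,0])

```text
clock: 30.4
position: [0.4888, -0.2608, 0.0642]
ee_rot: [2.577, 1.797, -0.0]
force: [-0.1, -0.0, -2.8]
width: 0.124
gripper_force: 60.0
```

```bash
python3 m4.py; python3 -c "
from h import *
goto([.4893,-.2606,.0521],np.deg2rad(-20))"
```

```text
30.4 [ 0.48881005 -0.26082322  0.0642286 ] [-0.1225854  -0.00798015 -2.80343349] [ 0.08627264  0.05204472 -0.01582783] 0.12364936032015396 [-0.04  0.58  0.62  1.96 -0.48  0.76  0.51]
rim pts 31 slope outward 0.018053063669119292 slope side 0.10220444655800263 z 0.102791177757377 expected 0.1071285994869271
rim centre 0.46398600935935974 -0.33459368348121643 0.04446606710553169 expected [ 0.46221588 -0.3330849 ]
t 30.45 pos [ 0.489  -0.2602  0.0642] dp(start axes) [-0.01  0.02  0.48] ang [-0.   -0.   -0.02] F [ 0.   0.3 -3. ] w 0.126 gf 60.0
axes [[0.345, 0.939, -0.0], [0.939, -0.345, 0.0], [0.0, -0.0, -1.0]]
```

Lower .48 units onto the shelf.

Request:
arm_command(dp=[[0,0,0.15],[0,0,0.15],[0,0,0.1],[0,0,0.05],[0,0,0.05],[0,0,0]], angular=[[0,0,0],[0,0,0],[0,0,0],[0,0,0],[0,0,0],[0,0,0]], claw=[0,0,0,0,0,0])

```text
clock: 31.05
position: [0.4892, -0.2599, 0.0521]
ee_rot: [-2.575, -1.799, -0.001]
force: [-1.2, 2.0, 3.1]
width: 0.127
gripper_force: 60.0
```

Request:
arm_command(dp=[[0,0,0],[0,0,0],[0,0,0],[0,0,0],[0,0,0],[0.4,0,0],[0.6,0,0],[0.8,0,0],[0.8,0,0],[0.8,0,0]], angular=[[0,0,0],[0,0,0],[0,0,0],[0,0,0],[0,0,0],[0,0,0],[0,0,0],[0,0,0],[0,0,0],[0,0,0]], claw=[0.5,0.5,0.5,0.5,0.5,0.5,0.5,0.5,0.5,0.5])

```text
clock: 32.05
position: [0.5191, -0.1779, 0.0516]
ee_rot: [-2.574, -1.8, -0.001]
force: [0.5, -0.4, -0.5]
width: 0.499
gripper_force: 0.0
```

Request:
arm_command(dp=[[0.6,0,-0.6],[0.3,0,-0.8],[0.3,0,-0.9],[0.3,0,-0.9],[0.3,0,-0.9],[0.3,0,-0.9],[0,0,-0.9],[0,0,-0.9],[0,0,-0.5],[0,0,0]], angular=[[0,0,0],[0,0,0],[0,0,0],[0,0,0],[0,0,0],[0,0,0],[0,0,0],[0,0,0],[0,0,0],[0,0,0]], claw=[0.5,0.5,0.5,0.5,0.5,0.5,0.5,0.5,0.5,0.5])

```text
clock: 33.05
position: [0.5374, -0.1302, 0.2355]
ee_rot: [2.574, 1.8, 0.004]
force: [-0.7, -0.0, -0.8]
width: 0.502
gripper_force: 0.0
```

Request:
arm_command(dp=[[0.8,-0.6,0],[0.8,-0.6,0],[0.8,-0.6,0],[0.8,-0.6,0],[0.8,-0.6,0],[0,0,0]], angular=[[0,0,0],[0,0,0],[0,0,0],[0,0,0],[0,0,0],[0,0,0]], claw=[0.5,0.5,0.5,0.5,0.5,0.5])

```text
clock: 33.65
position: [0.499, -0.0072, 0.2327]
ee_rot: [-2.569, -1.804, 0.002]
force: [-0.4, -0.4, 0.1]
width: 0.501
gripper_force: 0.0
```

Run:
```python
from h import *
S=np.array([.463,-.333]); xi=np.array([-.342,-.94]); yi=np.array([.94,-.342])
print(arm.observe()["position"])
for n in("scene","top"):
    im=arm.get_image(n); save(im,n+"9"); P=cloud(im); base=cloud(dict(np.load(n+"0.npz"))); d=P[...,:2]-S; u=d@xi; v=d@yi; Z=P[...,2]
    new=np.linalg.norm(P-base,axis=-1)>.012
    m=new&(Z>.088)&(Z<.100)&(np.hypot(u,v)<.052); q=np.c_[u[m],v[m],Z[m]]
    if len(q)>10:
        c,r=cv2.minEnclosingCircle(q[:,:2].astype(np.float32)); print(n,"rim",len(q),np.round(c,4),round(r,4),np.median(q[:,2]))
    m=new&(Z>.07)&(Z<.095)&(u<-.05)&(u>-.1)&(abs(v)<.05); q=np.c_[u[m],v[m],Z[m]]
    if len(q)>5: print(n,"handle",len(q),np.median(q,0).round(4),"tip",q[:,0].min().round(4))
b=cv2.imread("pics/scene9.png"); cv2.imwrite("pics/c9.png",np.hstack([cv2.resize(b[60:220,120:300],None,fx=2.2,fy=2.2,interpolation=cv2.INTER_CUBIC),cv2.resize(b[120:320,180:480],(396,352))]))
```

```text
[ 0.49900757 -0.00718071  0.23266807]
scene rim 151 [-0.0038 -0.0009] 0.0483 0.09269686740556561
scene handle 65 [-0.0726  0.0027  0.0842] tip -0.0876
top rim 172 [-0.0033 -0.0004] 0.0476 0.09402745264073131
top handle 105 [-0.0703 -0.0004  0.0866] tip -0.088
```

View pics/c9.png

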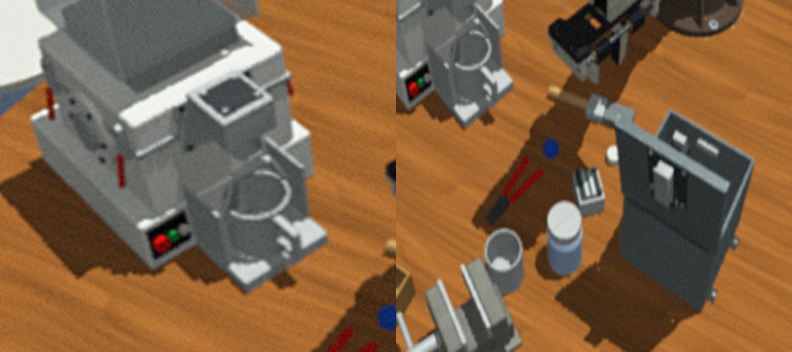

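The canister stands on the shelf under the neck (255,195), handle out at (290,240). Its axis is within about 4 mm of the spout's, the lid is back and the bystanders are in place. Hand in.

```bash
python3 -c "
from cell import arm
print(arm.sign_off())"
```

```text
the job is handed in; nothing more can be done
None
```

I handed the job in at about 34 s. The canister stands upright on the catch shelf within about 4 mm of the spout axis, handle straight out. The lid is open at about 1.8 rad, the bystanders look undisturbed in the last picture, and the sign-off gave no verdict.

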